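Uncover a specimen, hang up its hood and hold a contact probe on the marked spot

TASK

Lift the orange dust hood off the specimen and hang it by its loop handle on the hook of the stand, then let go of it. Then take the blue spring-tipped probe out of its holder and press its tip lightly onto the red dot on the sloping specimen, square to the specimen's face, so that the spring tip is pushed in about half way and never to its stop. Finish while still holding the probe steadily there, and leave everything else on the bench undisturbed.

Things in the scene. Friction and masses are not known exactly. Their poses are not given: they have to be found in the camera images.
- hood: Orange dust hood, 84 x 84 x 48 mm, open underneath (walls 3 mm), loose, about 0.12 kg; origin at the centre of its underside, z up. It stands over the specimen on the fixture's 6 mm plate, roughly square to the fixture (their x axes agree). On its roof: a black loop handle with a grip tab on top, 131 mm tall in all.
- loop (a point): middle of the underside of the loop's top bar, 93 mm above the hood's origin; it comes to rest on the hook. The loop stands in the hood's y-z plane: 8 mm round bar, legs at y = +-29 mm, top bar at z = 93 to 101 mm, opening 50 mm wide, 45 mm high above the roof (z = 48 mm).
- tab (a point): point on the hood's upright flat grip tab, 118 mm above the hood's origin. Tab: 8 mm thick along the hood's x, 30 mm wide along y, from z = 101 mm (top of the loop's bar) to 131 mm. Keep fingertips above z = 101 mm there, or they get in the way of the hook.
- hook_stand: Fixed steel stand with one hook that points to the stand's -x; origin on the bench under the hook's seat, z up. Dark foot 150 x 80 x 10 mm from x = -25 to +125 mm; post 13 mm thick, 133 mm tall at x = +95 mm; from its top the 8 mm round bar of the hook runs to -x, centre line at z = 128 mm until x = 28 mm, then sinks to the seat.
- hook_seat (a point): top of the hook's bar at its lowest part, the seat, 124 mm above the stand's origin (flat from x = 8 to -8 mm). Beyond it the bar turns up to a 10 mm ball end at x = -24 mm, top at z = 140 mm. A loop comes over the ball from the -x side, moves to +x and is lowered into the seat, its bar across the hook (hood's x along the stand's x).
- fixture: Fixed dark specimen fixture, plate 96 x 96 x 6 mm; origin at the centre of its underside, z up. The specimen faces up and towards the fixture's -x. Fixture, stand and holder stand about 0.2 m apart in a row across the bench, in any order. Overhead, 0.63 m above the bench, a shelf begins 0.59 m ahead of the robot's base: carry things high only nearer than that.
- coupon: The specimen: square aluminium plate 46 x 46 mm, 4 mm thick, fixed on the fixture under the hood; origin at the centre of its face, 32 mm above the bench; z is the outward normal of its face, which is tilted 20 degrees from vertical towards the fixture's -x. A red ring of 18 mm with a white middle and a red dot marks the spot.
- mark (a point): the red dot, the middle of the marked spot on the specimen's face (at x = -6 mm, y = +7 mm on it); its z axis is the face's normal
- holder: Fixed grey block 60 x 60 x 50 mm with an upright 14 mm hole through its middle, in which the probe stands; origin at the centre of its underside
- probe: Spring-tipped probe, loose, 0.11 kg, upright in the holder; origin at the extended tip (4 mm above the bench at the start), z from tip to rear. Brass plunger 8 mm thick, z = 0 to 14 mm; steel shaft 12 mm thick to 46; black flange 28 mm wide, 46 to 50 (rests on the holder's top); blue square grip 20 x 20 mm (sides along x and y), 50 to 95; black cap to 103.
- tip (a point): the end of the probe's plunger; it moves with the plunger
- plunger (a joint): how far the spring tip is pushed in, m: 0 = fully out, 0.012 = at its stop. The push is 0.6 N + 300 N/m times this value (about 2.4 N at half way).
- mirror_mount: bystander, loose, to be left alone: small black square mirror mount, 39 x 40 x 70 mm, on a pedestal; origin at the centre of its underside
- vial: bystander, loose, to be left alone: amber vial, 27 mm across, 60 mm tall; origin at the centre of its underside
- cage_cube: bystander, loose, to be left alone: black optics cube of 34 mm with brass-coloured ports; origin at the centre of its underside
- petri_dish: bystander, loose, to be left alone: clear round dish, 60 mm across, 15 mm tall; origin at the centre of its underside
Things that resemble listed ones, but are neither listed nor needed, are in the scene too. Of the things like the probe, leave any that is pink; of the rest the larger one is meant.

How it is judged:
On the way:
1. the hood hangs by its loop on the hook, let go (distance between loop and hook_seat below 0.018 m and contact force between hood and hook_stand above 0.3 N and contact force between hood and the arm below 0.05 N and contact force between hood and the fingers below 0.05 N and angle between hood's own z axis and vertical below 0.35 rad and linear speed of hood below 0.05 m/s), for 0.2 s.
At the end, for the whole second after the job is handed in: Hood hangs still by its loop on the hook (within 18 mm of the seat, upright within 20 deg), untouched. Fingers hold the probe still: tip within 7 mm of the red dot, axis within 9 deg of the face normal, spring tip in by 3 to 9 mm, under 8 N; probe touches neither holder nor hood (all of step 1 and distance between tip and mark below 0.007 m and angle between the z axis of probe and the z axis of coupon, either way round below 0.16 rad and value of joint plunger between 0.003 and 0.009 m and contact force between probe and coupon between 0.5 and 8 N and contact force between probe and the fingers above 1 N and contact force between probe and holder below 0.05 N and contact force between probe and hood below 0.05 N and linear speed of probe below 0.02 m/s); the arm keeps its last pose, push and grip.
It fails at once if the spring tip is pushed to its stop (value of joint plunger above 0.0115 m).
It fails at once if the specimen is struck or pressed hard (contact force between probe and coupon above 15 N).
It fails at once if a bystander (mirror mount, vial, cube or dish) is pushed 20 mm or more (distance of any of mirror_mount, vial, cage_cube, petri_dish from where it was at the start of the episode above 0.02 m).
It also fails if it takes over 61 s, if anything falls off the work surface, if the arm or the gripper's body presses on something with over 40 N, if the wrist force passes 120 N, or if a joint passes its speed limit or range.

ROBOT

A 6-joint arm with a two-finger parallel gripper is mounted at the origin on a cart in front of the work surface, level with it; the furniture and walls round the work are solid. World frame = base frame: x ahead of the robot, y to its left, z up, the work surface at z = 0. Lengths are in m, angles in rad, forces in N, time in s.
With the tool pointing down it reaches from about 0.2 to 0.875 m from the base axis. Payload 3.4 kg.
Tool frame: the origin (TCP) lies between the finger pads; the fingertips stand 25 mm ahead of it and the grasp point (between the pads) lies 6 mm ahead of it (r.nose_length is the z of the fingertips in the tool frame, in m); z points along the fingers, x is the direction in which the jaws open and shut, and the axes are right-handed (so a half turn about z gives the same grasp; the last joint's range is limited). The gripper opens to 94 mm and grips with 3 to 60 N. Pads are 16 mm wide; open, the fingers measure 119 mm over their backs; the gripper's body (75 mm by 177 mm) begins 78 mm behind the grasp point.
Start: joints at [1.054, 0.276, 1.505, -0, 1.361, -0.121], TCP at [0.222, 0.531, 0.23] pointing down, gripper open.
Joint ranges: [-2.89, 2.89], [-0.75, 2.08], [0.22, 2.7], [-1.18, 4.32], [0.11, 2.71], [-2.7, 2.7]. Speed limits (rad/s): [2.57, 2.57, 3.14, 3.14, 3.14, 3.14].

INTERFACE

Orientations are given as a unit quaternion [w, x, y, z].
In Python, from plant import r, gripper_to, inverse_kinematics, vision, models, telemetry gives the robot as it stands. Calls block until the motion is done:
- r.move_to(position, orientation): joint-space move of the TCP to a pose.
- r.move_l(position, rot=None, vel=0.15, guard=None): straight line of the TCP; rot=None keeps the orientation; vel is the mean speed in m/s. With guard (N) it stops when the force on the tool has changed by that much, and returns True; else False.
- r.movej(angles): joint-space move.
- gripper_to(opening, f_grip=None): finger opening in m; f_grip is the grip in N (None keeps the last); returns when the fingers have stopped.
- r.hold(seconds).
- inverse_kinematics(position, orientation): joint angles nearest the present ones, or None.
- vision.snapshot(name): name is "scene" or "top"; returns the picture (400x640x3 uint8, red, green, blue); there is no depth.
- vision.get_calibration(name): a dict with "fx", "fy", "cx", "cy" (pixels), "D" ([k1, k2, p1, p2, k3] as OpenCV has them; the pictures are not rectified), "position" and "orientation" of the camera in the world. Camera axes: x right, y down, z forward; pixel columns grow to the right and rows downward; lengths in m; the calibration is good to about 2 mm. A picture is of the moment at which its call begins. get_calibration takes no time and is no camera call.
A pose or a line that the arm cannot do raises r.PlanningError and nothing moves.
- r.sign_off(): hands the job in, once; it reports no verdict.
Trained networks look in the newest picture that a camera, given by its name, has taken for a name from the list of things; names that differ only in an ending like _2 or _b are one class to them, and where a whole thing is asked for, a point or a joint stands for the part that bears it (a point fixed in the world has none). Each returns a list of dicts, best first, with "score" (0 to 1); they miss things now and then, are a little off and sometimes report something else, mostly with a low value. They report only what shows in the picture. A call takes as long as a camera call. They do not tell look-alikes from the thing itself.
- models.boxes_of(thing, camera): "at" ([x, y, z] in m, in world coordinates, good to about 4 mm: the middle of the surface that is visible of it).
- models.regions_of(thing, camera): "pixels" (400x640 bool, what is visible of it).
- models.mark_of(thing, camera): "at" ([x, y, z] in m, in world coordinates, good to about 4 mm: a listed point, or the origin of a listed thing).
Readings, each from a call of its own:
- telemetry.current_t(): time.
- telemetry.current_joints(): joint angles.
- telemetry.current_dq(): joint speeds.
- telemetry.current_joint_efforts(): joint torques, N m.
- telemetry.current_ee_pos(): TCP position.
- telemetry.current_tool_rot(): TCP orientation.
- telemetry.current_wrist_force(): force on the tool from outside, world axes, zero at the start.
- telemetry.current_torque(): the same for the moment, N m.
- telemetry.current_opening(): finger opening in m.
Only numpy, scipy, OpenCV 4.12 (cv2) and the standard library are available. Lean on these libraries where they do the work, as an engineer would, in place of code of your own. Each camera call takes 0.05 s, during which the arm holds its last target.

## Working session

There is one attempt and no reset: what is moved stays moved. The work goes in short steps, each a Python script; the robot and the scene stay as the last script left them, time stands still between calls to the robot, and variables do not carry over. Pictures are saved under pics/ and viewed, and the job is handed in when it is done.

```bash
ls; mkdir -p pics; python3 - <<'E'
from plant import r, gripper_to, inverse_kinematics, vision, models, telemetry
import cv2
for n in ("scene","top"):
    im=vision.snapshot(n); cv2.imwrite(f"pics/{n}0.png",im[:,:,::-1])
    print(n,vision.get_calibration(n))
print(telemetry.current_t(), telemetry.current_ee_pos(), telemetry.current_tool_rot(), r.nose_length)
for n in ["hood","loop","tab","hook_stand","hook_seat","fixture","coupon","mark","holder","probe","tip","mirror_mount","vial","cage_cube","petri_dish"]:
  for c in ("scene","top"):
    print(n,c,[( [round(float(v),3) for v in d["at"]],round(d["score"],2)) for d in models.mark_of(n,c)][:4])
print(telemetry.current_t())
E
```

```text
pics
scene {'fx': 480.5918708571722, 'fy': 480.5918708571722, 'cx': 314.8100719420255, 'cy': 194.0902431109557, 'D': array([-0.13426157,  0.        ,  0.        ,  0.        ,  0.        ]), 'position': array([-0.16439905, -0.53898859,  0.65834044]), 'orientation': array([-0.44390774,  0.76525581, -0.40274096,  0.23479604])}
top {'fx': 463.73443846749234, 'fy': 463.73443846749234, 'cx': 317.3877861608909, 'cy': 205.15408287466443, 'D': array([-0.0682324,  0.       ,  0.       ,  0.       ,  0.       ]), 'position': array([0.50962457, 0.00504215, 1.06716734]), 'orientation': array([-0.04086325,  0.70812078, -0.70375368,  0.04032262])}
0.1 [0.22145232 0.53013205 0.22970817] [ 3.68858450e-04  8.32321852e-01  5.54292035e-01 -7.33603544e-04] 0.025
hood scene [([0.503, 0.215, 0.004], 0.7)]
hood top [([0.502, 0.22, 0.007], 0.81)]
loop scene [([0.502, 0.216, 0.098], 0.57)]
loop top [([0.501, 0.214, 0.094], 0.85), ([0.496, 0.219, 0.125], 0.53)]
tab scene [([0.504, 0.213, 0.124], 0.64)]
tab top [([0.497, 0.217, 0.125], 0.74)]
hook_stand scene [([0.514, 0.006, -0.0], 0.91), ([0.736, 0.219, -0.0
[... 463 characters left out ...]
, ([0.475, -0.143, 0.001], 0.63)]
probe top [([0.474, -0.139, 0.002], 0.64), ([0.543, -0.13, 0.003], 0.6), ([0.477, -0.213, 0.006], 0.52)]
tip scene []
tip top []
mirror_mount scene [([0.726, -0.171, 0.001], 0.96), ([0.743, 0.129, -0.002], 0.3)]
mirror_mount top [([0.718, -0.177, 0.001], 0.36)]
vial scene [([0.745, 0.129, -0.002], 0.63)]
vial top [([0.502, 0.22, 0.006], 0.66), ([0.479, -0.215, 0.004], 0.34)]
cage_cube scene [([0.702, 0.005, 0.002], 0.68), ([0.511, 0.008, -0.003], 0.64), ([0.509, 0.002, 0.123], 0.39)]
cage_cube top [([0.704, 0.008, -0.001], 0.67), ([0.718, -0.174, -0.0], 0.62)]
petri_dish scene [([0.736, 0.216, 0.003], 0.59), ([0.7, 0.005, 0.005], 0.23)]
petri_dish top []
1.6
```

View pics/scene0.png

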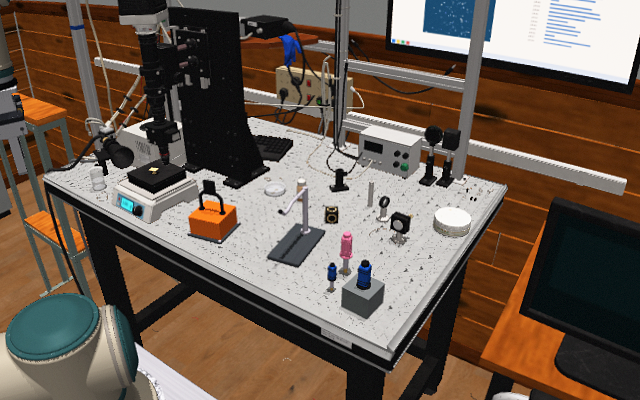

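View pics/top0.png

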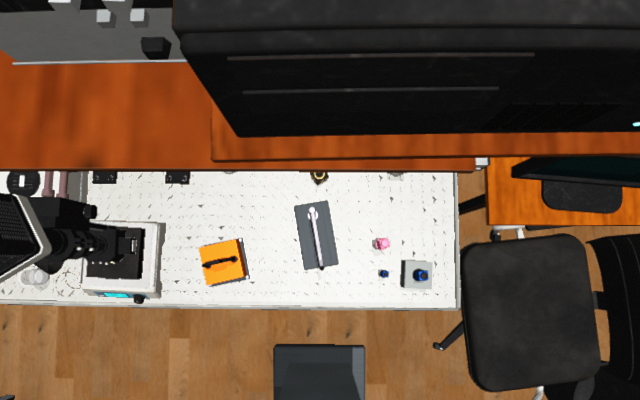

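```bash
python3 - <<'E'
import cv2
a=cv2.imread("pics/scene0.png");b=cv2.imread("pics/top0.png")
cv2.imwrite("pics/c1.png",cv2.resize(a[150:370,330:560],None,fx=3,fy=2.7,interpolation=cv2.INTER_CUBIC)[:600])
cv2.imwrite("pics/c2.png",cv2.resize(b[130:330,180:460],None,fx=2.8,fy=2.8,interpolation=cv2.INTER_CUBIC))
E
```

```text
(no output)
```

View pics/c1.png

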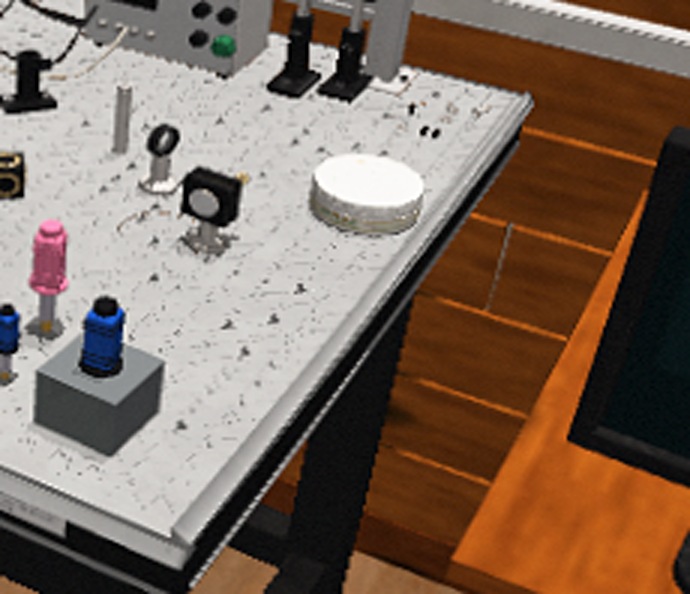

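View pics/c2.png

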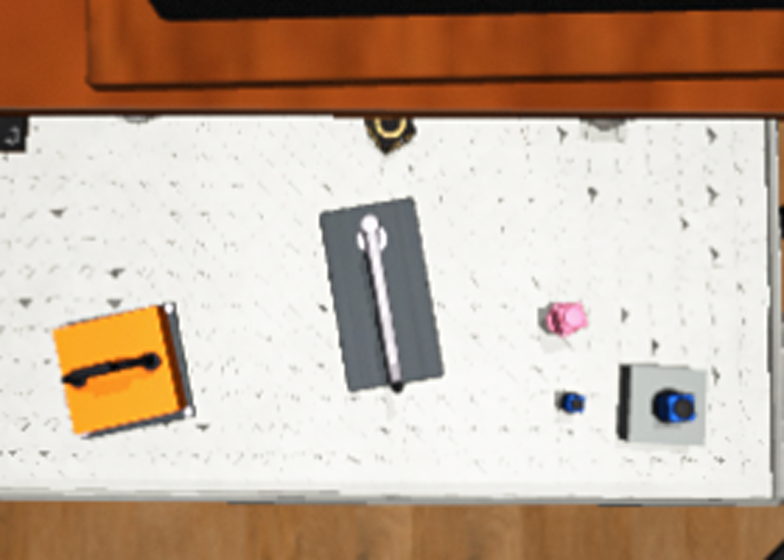

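Probe candidates in the scene picture: pink one at (346,243), small blue one at (332,272), and the larger blue one in the holder at (364,273). The third is the one meant; in the crop it's clearly blue, larger, and standing in the grey block. Next I'll measure poses and yaws.

```bash
cat > h.py <<'E'
import numpy as np, cv2
from scipy.spatial.transform import Rotation as R
from plant import r, gripper_to, inverse_kinematics, vision, models, telemetry
def cam(n):
    c=vision.get_calibration(n); K=np.array([[c['fx'],0,c['cx']],[0,c['fy'],c['cy']],[0,0,1.]])
    q=c['orientation']; Rm=R.from_quat([q[1],q[2],q[3],q[0]]).as_matrix()
    return K,np.array(c['D']),Rm,np.array(c['position'])
def proj(P,n):
    K,D,Rm,p=cam(n); P=np.atleast_2d(P)
    return cv2.projectPoints(P.astype(float),cv2.Rodrigues(Rm.T)[0],-Rm.T@p,K,D)[0].reshape(-1,2)
def unproj(uv,z,n):
    K,D,Rm,p=cam(n); u=cv2.undistortPoints(np.array(uv,float).reshape(-1,1,2),K,D).reshape(-1,2)
    d=np.c_[u,np.ones(len(u))]@Rm.T
    return p+d*((z-p[2])/d[:,2])[:,None]
def quat(M): q=R.from_matrix(M).as_quat(); return np.array([q[3],q[0],q[1],q[2]])
def mat(q): return R.from_quat([q[1],q[2],q[3],q[0]]).as_matrix()
E
cat > m.py <<'E'
from h import *
b=cv2.imread("pics/top0.png"); a=cv2.imread("pics/scene0.png")
def rect(mask,z,n,roi):
    m=np.zeros(mask.shape,np.uint8); x0,y0,x1,y1=roi; m[y0:y1,x0:x1]=mask[y0:y1,x0:x1]
    m=cv2.morphologyEx(m,cv2.MORPH_CLOSE,np.ones((7,7),np.uint8))
    k,l,s,_=cv2.connectedComponentsWithStats(m); i=1+np.argmax(s[1:,4])
    v,u=np.nonzero(l==i); cs=cv2.findContours((l==i).astype(np.uint8),0,1)[0][0].reshape(-1,2)
    P=unproj(cs,z,n)[:,:2].astype(np.float32)
    c,sz,an=cv2.minAreaRect(P*1000); C=unproj(np.c_[u,v],z,n).mean(0)
    print(n,len(u),"rect c",np.round(c,1),"sz",np.round(sz,1),"ang",round(an,1),"centroid",np.round(C*1000,1))
h=cv2.cvtColor(b,cv2.COLOR_BGR2HSV).astype(int); H,S,V=h[...,0],h[...,1],h[...,2]
print("hsv roof",h[255,215],"foot",h[260,330],"foot2",h[215,303],"holder",h[262,408],"probe",h[275,421])
rect(((H<22)&(S>200)&(V>225)).astype(np.uint8),.054,"top",(190,230,250,295))
rect(((V<130)&(V>60)&(S<90)).astype(np.uint8),.010,"top",(285,190,350,280))
rect(((V>120)&(V<205)&(S<60)|((H>100)&(H<130)&(S>120))).astype(np.uint8),.05,"top",(403,255,440,295))
for n,roi in (("top",(405,260,440,292)),):
    rect(((H>105)&(H<125)&(S>180)).astype(np.uint8),.09,n,roi)
h=cv2.cvtColor(a,cv2.COLOR_BGR2HSV)
E
python3 m.py; python3 - <<'E'
import cv2
b=cv2.imread("pics/top0.png")
cv2.imwrite("pics/c3.png",cv2.resize(b[250:300,375:445],None,fx=11,fy=11,interpolation=cv2.INTER_NEAREST))
cv2.imwrite("pics/c4.png",cv2.resize(b[190:290,190:350],None,fx=5,fy=5,interpolation=cv2.INTER_NEAREST))
a=cv2.imread("pics/scene0.png")
cv2.imwrite("pics/c5.png",cv2.resize(a[245:325,310:400],None,fx=7,fy=7,interpolation=cv2.INTER_NEAREST))
E
```

```text
hsv roof [ 19 216 250] foot [100  28 109] foot2 [101  26 108] holder [ 72   6 203] probe [129  33  54]
top 1390 rect c [501.2 215.1] sz [81.9 81.3] ang 13.4 centroid [501.1 214.9  54. ]
top 2178 rect c [561.2   9.7] sz [153.3  79.2] ang 9.6 centroid [562.2   9.8  10. ]
top 811 rect c [ 474.3 -212.6] sz [68.5 80.7] ang 75.0 centroid [ 476.6 -214.9   50. ]
top 105 rect c [ 476.4 -211.8] sz [16.6 25.3] ang 0.1 centroid [ 476.2 -211.5   90. ]
```

View pics/c3.png

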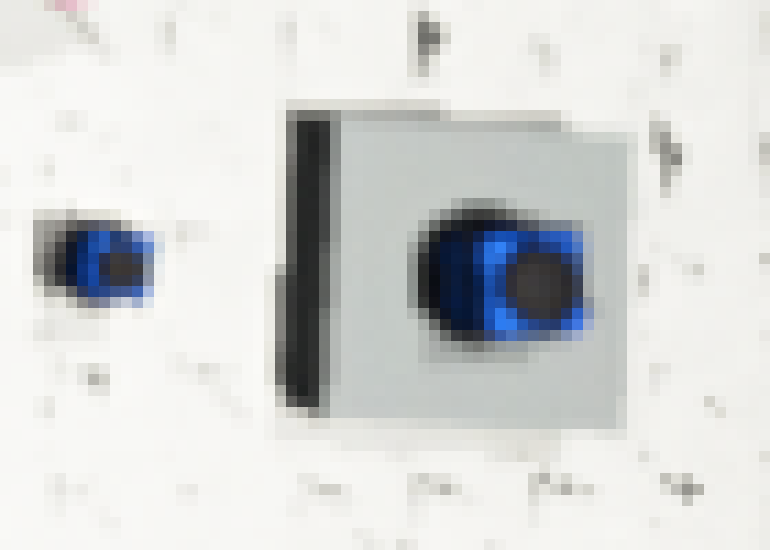

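View pics/c4.png

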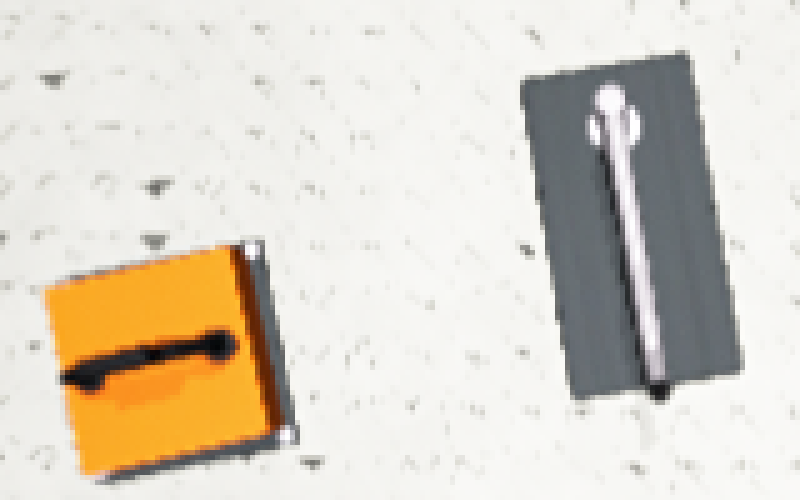

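View pics/c5.png

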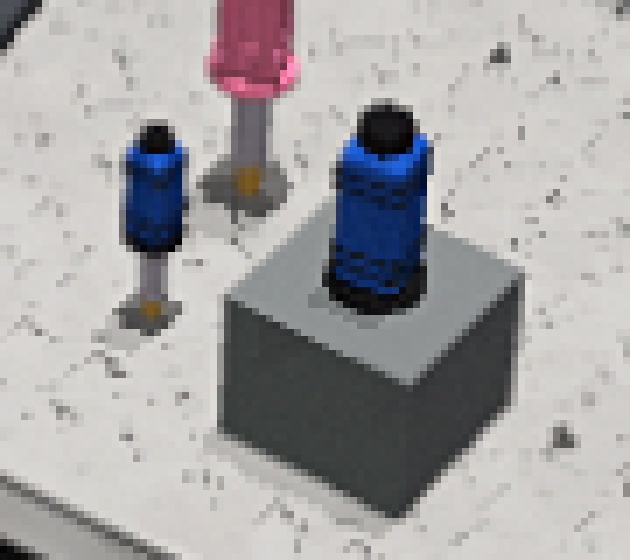

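```bash
cat > p.py <<'E'
from h import *
def down(yaw): # tool x along yaw, z down
    c,s=np.cos(yaw),np.sin(yaw); x=np.array([c,s,0]); z=np.array([0,0,-1.]); return np.c_[x,np.cross(z,x),z]
HY=np.deg2rad(13.4); H=np.array([.5015,.216]); SY=np.deg2rad(9.6); S=np.array([.512,.0015])
sx=np.array([np.cos(SY),np.sin(SY)])
E
python3 - <<'E'
from p import *
# holder corner yaw
P=unproj([[375+632/11,250+135/11],[375+625/11,250+428/11],[375+330/11,250+415/11],[375+338/11,250+118/11]],.05,"top");print(P[:,:2].round(4),P[:,:2].mean(0))
d=P[0]-P[1];print(np.rad2deg(np.arctan2(d[1],d[0])));d=P[3]-P[2];print(np.rad2deg(np.arctan2(d[1],d[0])));d=P[2]-P[1];print(np.rad2deg(np.arctan2(-d[0],d[1])))
P=unproj([[375+585/11,250+228/11],[375+588/11,250+338/11],[375+485/11,250+340/11],[375+485/11,250+230/11]],.099,"top");print(P[:,:2].round(4),P[:,:2].mean(0))
r.move_to([.32,.22,.25],quat(down(HY)))
print(telemetry.current_t(),telemetry.current_joints().round(3))
r.move_to([*H,.20],quat(down(HY)))
gripper_to(.05,30)
print(telemetry.current_wrist_force())
g=r.move_l([*H,.142],vel=.08,guard=8)
print(g,telemetry.current_t(),telemetry.current_joints().round(3),telemetry.current_ee_pos())
im=vision.snapshot("scene");cv2.imwrite("pics/s1.png",cv2.resize(im[170:260,150:290,::-1],None,fx=5,fy=5))
E
```

```text
[[ 0.5027 -0.2464]
 [ 0.445  -0.244 ]
 [ 0.4475 -0.1853]
 [ 0.5059 -0.1876]] [ 0.47530189 -0.21583192]
-2.362942224674174
-2.228853686832806
-2.435739457813407
[[ 0.4856 -0.225 ]
 [ 0.4649 -0.2252]
 [ 0.4646 -0.2057]
 [ 0.4851 -0.206 ]] [ 0.47504954 -0.21547656]
2.8417 [ 4.230e-01 -2.400e-02  1.815e+00  1.000e-03  1.350e+00  1.890e-01]
[ 1.35249425  0.03756469 -0.38237418]
False 5.3167 [0.279 0.297 1.705 0.    1.138 0.045] [0.5018825  0.21613133 0.14235827]
```

View pics/s1.png

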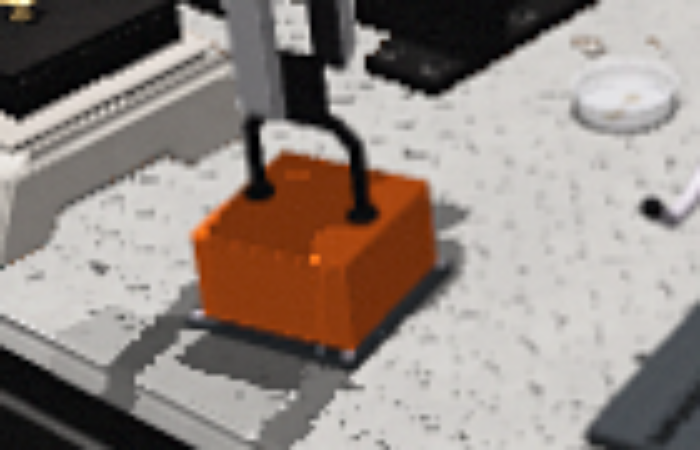

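The fingers straddle the tab (in the crop, tab at about (300,80) between them). Next: grip and lift.

```bash
python3 - <<'E'
from p import *
gripper_to(0.0,30)
print("open",telemetry.current_opening(),telemetry.current_wrist_force())
r.move_l([*H,.235],vel=.1)
print("open",telemetry.current_opening(),telemetry.current_wrist_force(),telemetry.current_t())
cv2.imwrite("pics/s2.png",cv2.resize(vision.snapshot("scene")[120:260,130:330,::-1],None,fx=4,fy=4))
t=vision.snapshot("top");cv2.imwrite("pics/t2.png",cv2.resize(t[200:310,150:330,::-1],None,fx=4,fy=4))
E
```

```text
open 0.007447681210325421 [ 0.53835353 -0.06315684 -0.20913207]
open 0.007816803087790189 [ 0.76994284 -0.48692468 -1.00995784] 7.175
```

View pics/s2.png

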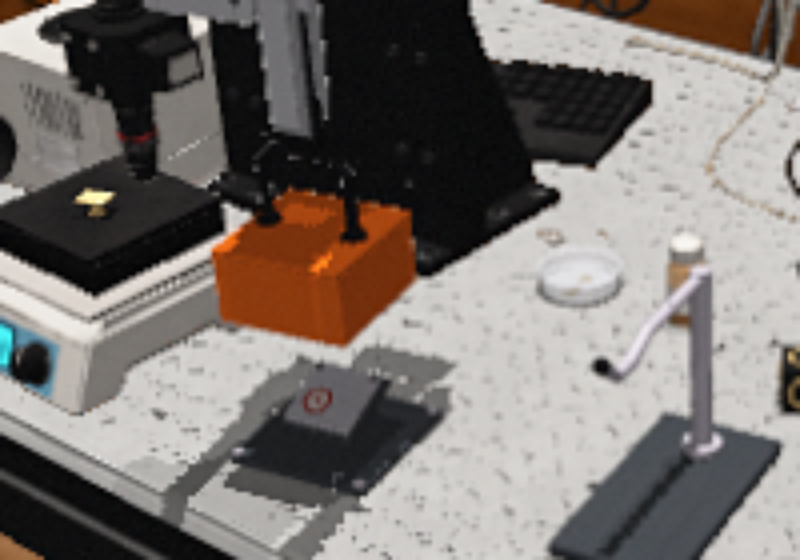

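View pics/t2.png

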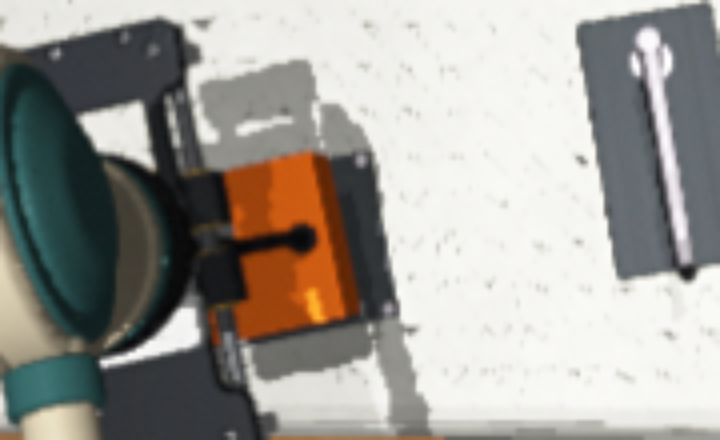

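The hood is lifted and the red ring on the specimen shows at crop (317,400). Now carry it to the hook.

```bash
python3 - <<'E'
from p import *
q=quat(down(SY)); O=.043
pre=S-.065*sx
r.move_l([.45,.18,.235],vel=.2)
r.move_to([*pre,.151+O],q)
print(telemetry.current_t(),telemetry.current_ee_pos(),pre,telemetry.current_opening(),telemetry.current_joints().round(3))
cv2.imwrite("pics/s3.png",cv2.resize(vision.snapshot("scene")[120:280,190:390,::-1],None,fx=3.7,fy=3.7))
E
```

```text
8.5333 [ 0.44890785 -0.00871504  0.19415465] [ 0.44791026 -0.00933997] 0.007682243531378495 [-1.760e-01  1.110e-01  1.816e+00  1.000e-03  1.215e+00 -3.430e-01]
```

View pics/s3.png

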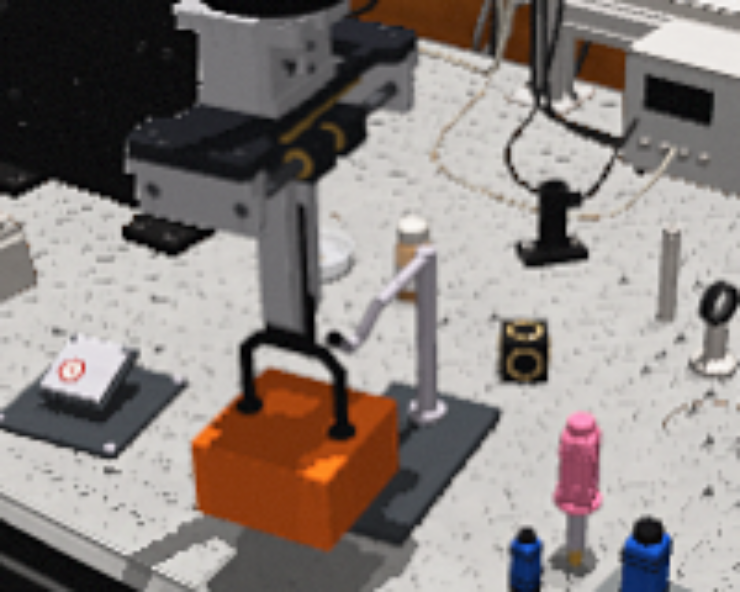

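The hood is held just in front of the hook, with the ball end at about (281,212), level with the loop's opening. I'll check the stand estimate against that pixel, then move in.

```bash
python3 - <<'E'
from p import *
b=S-.024*sx; print("ball px",proj([*b,.135],"scene"))
O=.043
print("guard",r.move_l([*S,.151+O],vel=.08,guard=6), telemetry.current_wrist_force())
cv2.imwrite("pics/s4.png",cv2.resize(vision.snapshot("scene")[120:280,190:390,::-1],None,fx=3.7,fy=3.7))
print("guard",r.move_l([*S,.1235+O],vel=.04,guard=4), telemetry.current_wrist_force(),telemetry.current_ee_pos(),telemetry.current_t())
cv2.imwrite("pics/s5.png",cv2.resize(vision.snapshot("scene")[120:280,190:390,::-1],None,fx=3.7,fy=3.7))
E
```

```text
ball px [[278.71807857 212.14490407]]
guard False [-0.3078183  -0.21412566 -1.69956535]
guard True [-0.27677757  0.56789141  4.24848739] [0.51138076 0.00155698 0.16635271] 10.2667
```

View pics/s4.png

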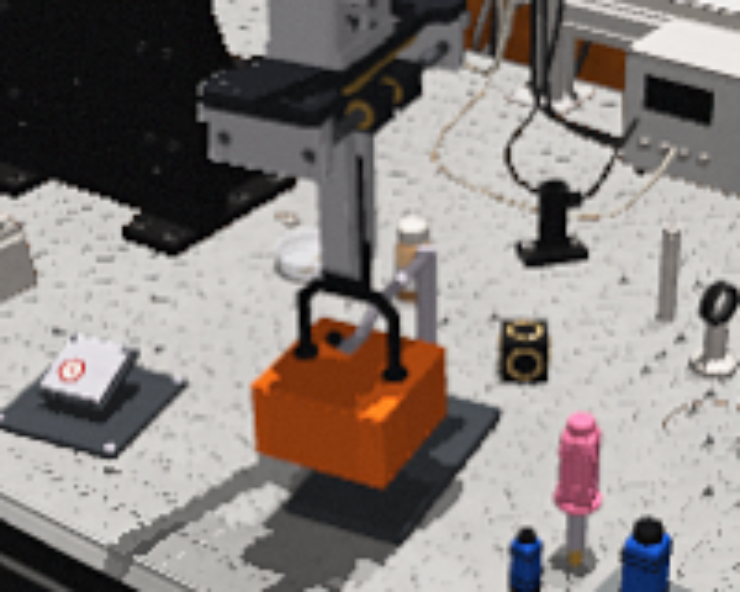

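View pics/s5.png

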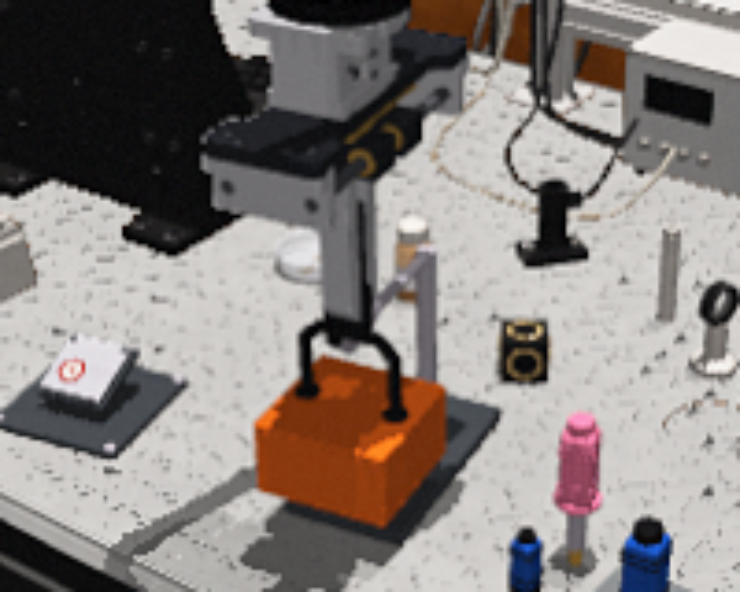

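The loop sits on the seat, with contact at the expected height. Now a small release, then retreat upward.

```bash
python3 - <<'E'
from p import *
p=telemetry.current_ee_pos()
r.move_l([p[0],p[1],p[2]+.001],vel=.02)
gripper_to(.018)
print(telemetry.current_opening())
r.move_l([p[0],p[1],p[2]+.10],vel=.12)
r.hold(.4)
for c in("scene","top"): print([(d["at"].round(4) if hasattr(d["at"],"round") else d["at"],d["score"]) for d in (vision.snapshot(c),models.mark_of("loop",c))[1]])
cv2.imwrite("pics/s6.png",cv2.resize(vision.snapshot("scene")[120:280,190:390,::-1],None,fx=3.7,fy=3.7))
print(telemetry.current_t())
E
```

```text
0.017938130969006025
[([0.5103, 0.0023, 0.1249], 0.82), ([0.5108, -0.0015, 0.0276], 0.62)]
[]
12.5917
```

View pics/s6.png

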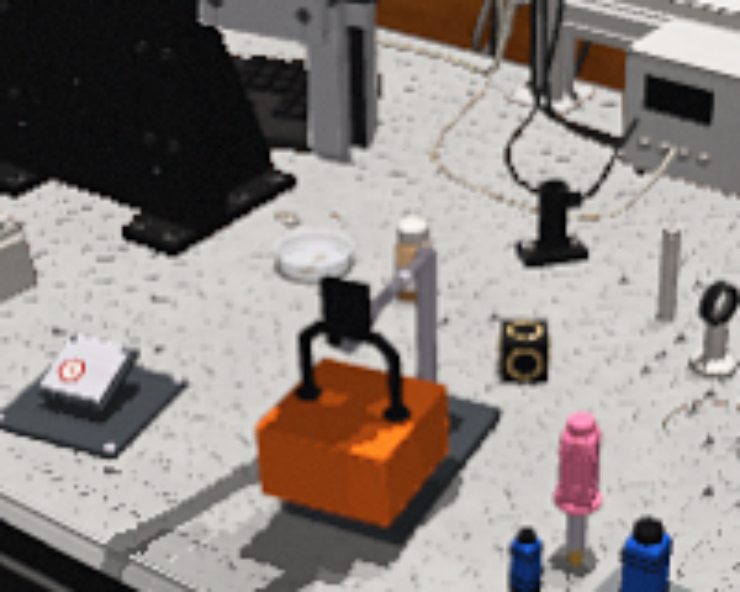

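The hood hangs free on the hook, with the tab clear. Next I'll locate the red ring and move above the probe.

```bash
cat > mark.py <<'E'
from h import *
def ring(n,tag):
    im=vision.snapshot(n)[:,:,::-1].copy(); cv2.imwrite(f"pics/full_{tag}_{n}.png",im)
    for nm in("mark","coupon","fixture"):
        print(nm,n,[(np.round(d["at"],4),round(d["score"],2)) for d in models.mark_of(nm,n)][:3])
    c=proj([.498,.22,.03],n)[0].astype(int); x0,y0=c-20
    s=im[y0:y0+40,x0:x0+40].astype(float)
    w=np.clip(s[...,2]-np.maximum(s[...,0],s[...,1])-25,0,None)
    v,u=np.nonzero(w); ww=w[v,u]
    e=cv2.fitEllipse(np.c_[u,v].astype(np.float32)) if len(u)>6 else None
    cen=np.array([(u*ww).sum(),(v*ww).sum()])/ww.sum()+[x0,y0]
    print(n,len(u),"cen",cen,"bbox mid",(u.min()+u.max())/2+x0,(v.min()+v.max())/2+y0,unproj(cen,.030,n))
    cv2.imwrite(f"pics/ring_{tag}_{n}.png",cv2.resize(im[y0-25:y0+65,x0-35:x0+75],None,fx=7,fy=6.6,interpolation=cv2.INTER_NEAREST))
E
python3 - <<'E'
from p import *
from mark import ring
r.move_to([.475,-.2155,.20],quat(down(np.deg2rad(-1.5))))
gripper_to(.05)
print(telemetry.current_t(),telemetry.current_joints().round(3))
for n in("scene","top"): ring(n,"a")
E
```

```text
14.1833 [-0.559  0.216  1.667  0.     1.259 -0.533]
mark scene [(array([0.4935, 0.2209, 0.0299]), 0.63)]
coupon scene [(array([0.4969, 0.218 , 0.0271]), 0.63)]
fixture scene [(array([0.4971, 0.2195, 0.0033]), 0.96), (array([ 7.370e-01,  2.145e-01, -3.000e-04]), 0.22)]
scene 25 cen [209.17970765 219.66208083] bbox mid 208.5 219.5 [[0.49562792 0.22276058 0.03      ]]
mark top [(array([0.4902, 0.2283, 0.0321]), 0.82)]
coupon top [(array([0.5025, 0.216 , 0.0309]), 0.88)]
fixture top [(array([ 0.5035,  0.2142, -0.0011]), 0.79)]
top 43 cen [220.23099704 264.71668312] bbox mid 220.0 265.0 [[0.49438862 0.22182411 0.03      ]]
```

View pics/ring_a_scene.png

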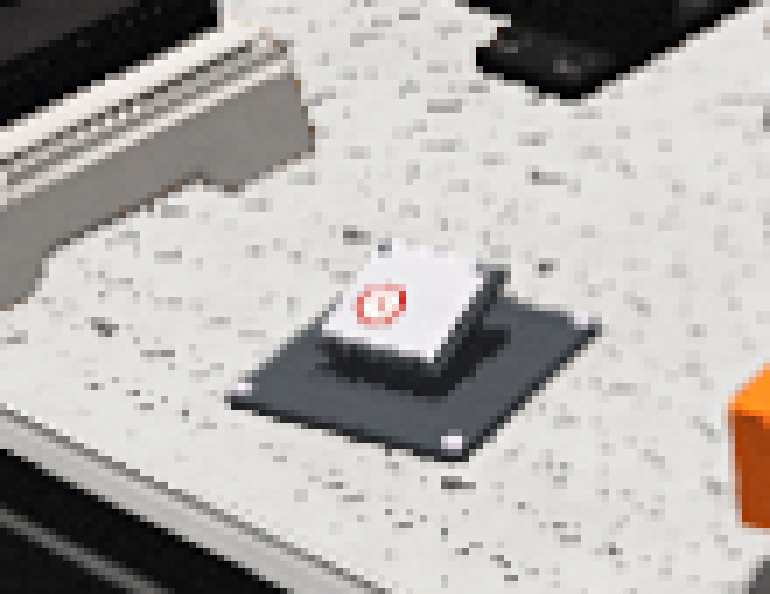

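View pics/ring_a_top.png

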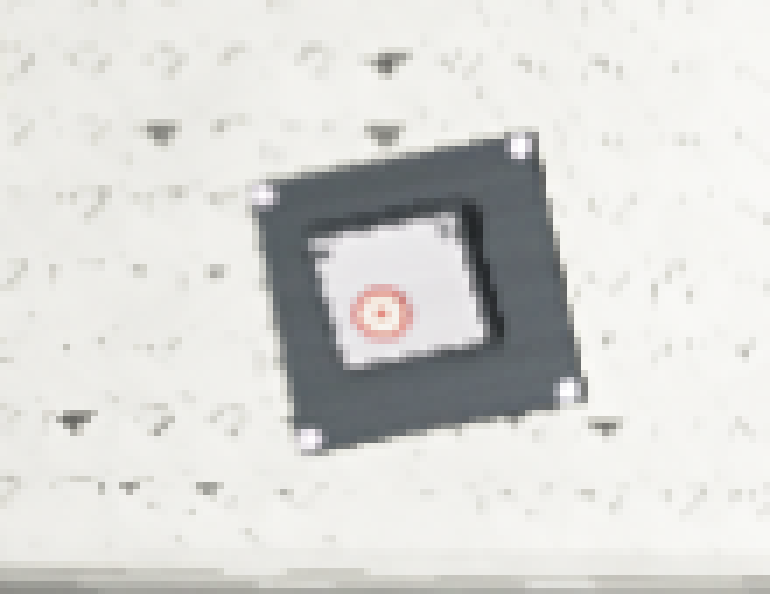

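View pics/full_a_scene.png

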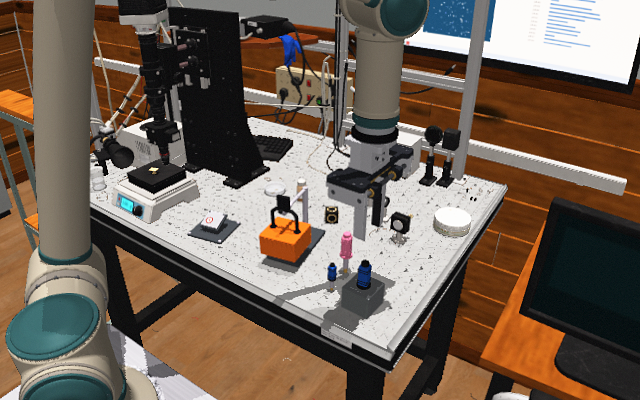

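```bash
python3 - <<'E'
from p import *
c=proj([.498,.22,.03],"top")[0].astype(int)-20
o=np.array([c[0]-35,c[1]-25])
px=[o+[a/7-.5,b/6.6-.5] for a,b in((262,193),(520,145),(312,438),(568,390))]
P=unproj(px,.006,"top")[:,:2]; print(P.round(4),P.mean(0))
for i,j,f in((2,0,0),(3,1,0),(1,0,1),(3,2,1)):
    d=P[j]-P[i]; print(np.rad2deg(np.arctan2(d[1],d[0]) if f==0 else np.arctan2(-d[0],d[1])))
print("g",r.move_l([.475,-.2155,.085],vel=.08,guard=6),telemetry.current_ee_pos(),telemetry.current_wrist_force())
cv2.imwrite("pics/s7.png",cv2.resize(vision.snapshot("scene")[210:330,290:430,::-1],None,fx=5,fy=5))
E
```

```text
[[0.5345 0.2679]
 [0.5519 0.1834]
 [0.4505 0.2489]
 [0.4678 0.1659]] [0.50119275 0.21651347]
12.680371555964715
11.786763432438756
11.606969163549845
11.731355359893856
g False [ 0.47537229 -0.21570754  0.08548386] [-0.55071414 -0.45330068 -0.50500346]
```

View pics/s7.png

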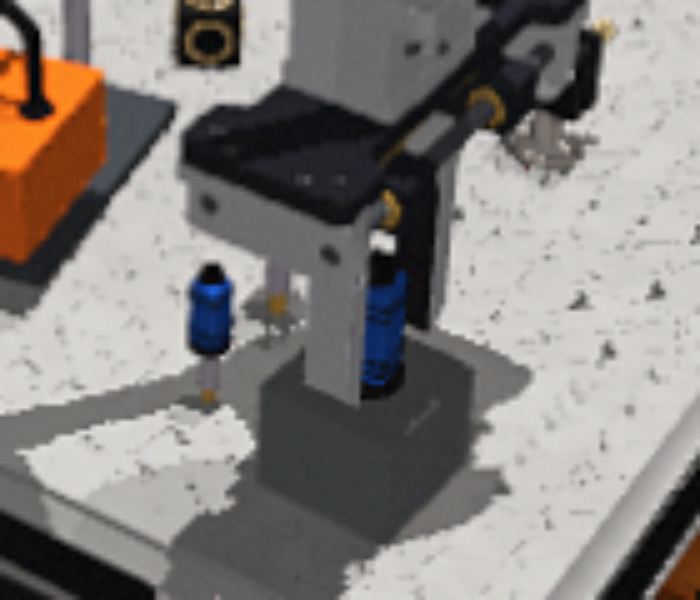

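```bash
python3 - <<'E'
from p import *
gripper_to(0,35)
p=telemetry.current_ee_pos(); print(telemetry.current_opening(),p,telemetry.current_wrist_force())
r.move_l([p[0],p[1],.17],vel=.08)
r.move_l([p[0],p[1],.28],vel=.2)
r.hold(.2)
print(telemetry.current_opening(),telemetry.current_wrist_force(),telemetry.current_t(),telemetry.current_ee_pos(),telemetry.current_tool_rot())
cv2.imwrite("pics/s8.png",cv2.resize(vision.snapshot("scene")[100:330,290:430,::-1],None,fx=4,fy=2.6*1))
cv2.imwrite("pics/t8.png",cv2.resize(vision.snapshot("top")[200:310,330:480,::-1],None,fx=5,fy=5))
E
```

```text
0.020217228685059638 [ 0.47521551 -0.21563993  0.08508173] [ 0.7841952  -0.67100586 -0.27738333]
0.019753899261876436 [ 0.06067886  0.69245858 -1.4262542 ] 18.9083 [ 0.47451232 -0.21523375  0.27837072] [-8.41779441e-04  9.99912628e-01 -1.31168359e-02 -1.40615654e-03]
```

View pics/s8.png

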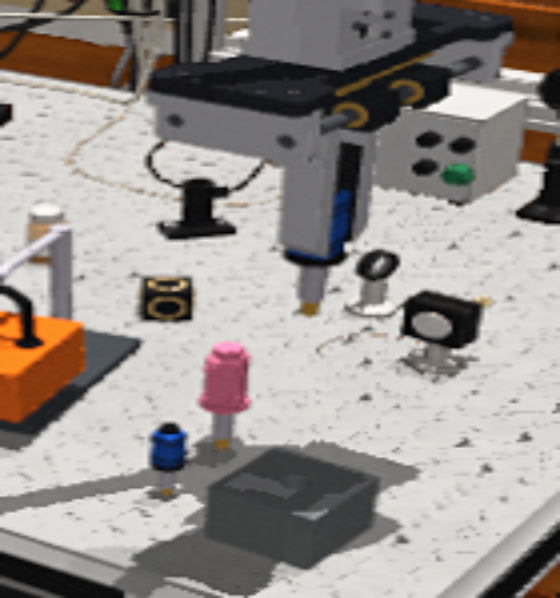

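The probe is out of the holder, held square, with its tip at crop (310,308). Now to a pre-press pose above the specimen.

```bash
cat >> p.py <<'E'
FY=np.deg2rad(11.9); M=np.array([.4947,.2222,.030]); L=.0811
Rz=R.from_euler('z',FY).as_matrix(); t20=np.deg2rad(20)
n=Rz@np.array([-np.sin(t20),0,np.cos(t20)]); tx=Rz@np.array([np.cos(t20),0,np.sin(t20)])
RT=np.c_[tx,np.cross(-n,tx),-n]; QT=quat(RT)
def tcp_for(gap): return M+n*(gap+L)
E
python3 - <<'E'
from p import *
a=tcp_for(.15); print(a, inverse_kinematics(a,QT), inverse_kinematics(tcp_for(0),QT))
r.move_l([.43,-.02,.28],vel=.25)
r.move_to(a,QT)
r.move_l(tcp_for(.02),vel=.12)
r.hold(.3)
p=telemetry.current_ee_pos(); m=mat(telemetry.current_tool_rot())
print(telemetry.current_t(),p-tcp_for(.02),np.rad2deg(np.arccos(-m[:,2]@n)),telemetry.current_wrist_force(),telemetry.current_opening())
tip=p+m[:,2]*L; print("tip",tip)
for c in("scene","top"):
    im=vision.snapshot(c)[:,:,::-1].copy(); cv2.imwrite(f"pics/p_{c}.png",im)
    u=proj(tip,c)[0]; k=proj(M,c)[0]; print(c,"tip",u,"mark",k)
    x0,y0=(u-[45,45]).astype(int); s=7
    z=cv2.resize(im[y0:y0+85,x0:x0+90],None,fx=s,fy=s,interpolation=cv2.INTER_NEAREST)
    for q,col in((u,(0,255,0)),(k,(255,0,255))): cv2.drawMarker(z,tuple(int(v) for v in ((q-[x0,y0]+.5)*s)),col,0,15,1)
    cv2.imwrite(f"pics/pc_{c}.png",z)
E
```

```text
[0.41735781 0.20590144 0.24716296] [ 0.3459524  -0.07863786  1.92857694 -0.05812913  0.94645999  0.16402194] [ 0.32777242  0.15385174  2.08937584 -0.07808518  0.55297848  0.17938487]
22.4083 [6.28241281e-05 9.89669585e-05 4.81830296e-04] 0.05241734661136639 [ 0.41484055 -0.14970135 -1.17437705] 0.020155416243846303
tip [0.48813414 0.22091471 0.04930074]
scene tip [206.61539871 214.50337369] mark [209.07050192 219.90350854]
top tip [218.73146659 267.71137035] mark [220.06703137 264.57443196]
```

View pics/pc_scene.png

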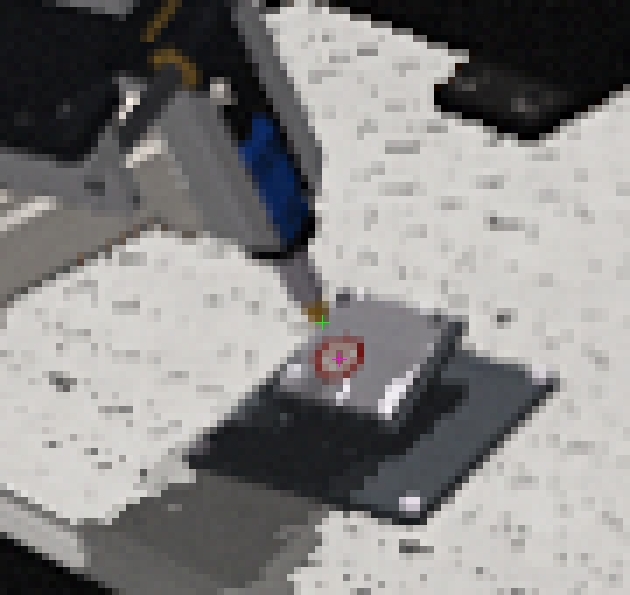

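View pics/pc_top.png

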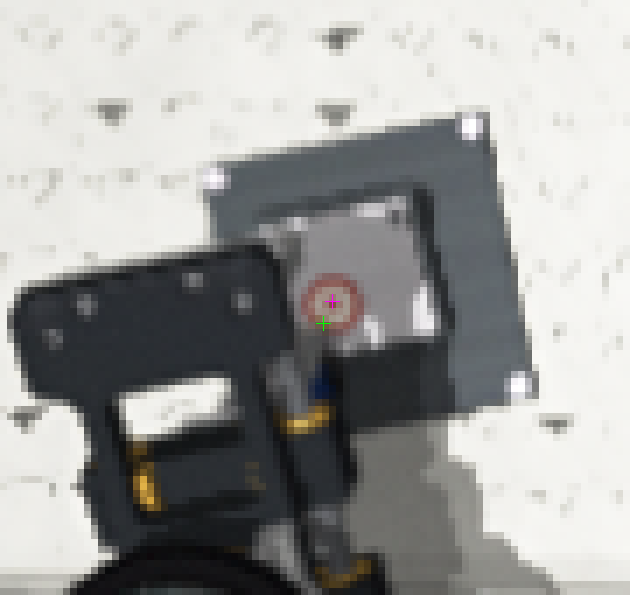

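View pics/p_scene.png

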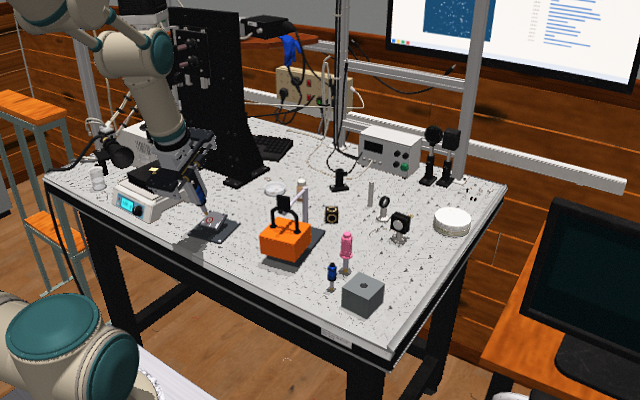

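Tip and mark line up in both views: the brass tip in the scene crop is within about 1 px of its predicted position, on the line to the ring. I'll press in small steps and watch the force along the normal.

```bash
cat > press.py <<'E'
from p import *
def fr(k=6):
    v=[]
    for _ in range(k): r.hold(.04); v.append(telemetry.current_wrist_force()@n)
    return np.mean(v),np.std(v)
def gap():
    p=telemetry.current_ee_pos(); return (p-M)@n-L
E
python3 - <<'E'
from press import *
print("base",fr(10),gap())
r.move_l(tcp_for(.006),vel=.03)
b=fr(10); print("base6",b,gap())
for g in (.004,.003,.002,.001,0,-.001,-.002,-.003):
    r.move_l(tcp_for(g),vel=.01); f=fr(6); print(g,round(gap()*1000,2),round(f[0]-b[0],2),round(f[1],2))
    if f[0]-b[0]>1.9: break
print(telemetry.current_t())
E
```

```text
base (np.float64(-1.0495325556564234), np.float64(0.3314902257905653)) 0.019963726842495588
base6 (np.float64(-0.8998658159745743), np.float64(0.4637107088549629)) 0.006102000874871463
0.004 4.0 -0.39 0.31
0.003 3.01 -0.29 0.36
0.002 2.0 -0.15 0.42
0.001 1.0 -0.26 0.28
0 -0.01 0.03 0.21
-0.001 -0.98 0.38 0.22
-0.002 -1.98 0.81 0.29
-0.003 -2.98 0.99 0.49
28.0583
```

```bash
python3 - <<'E'
from press import *
for g in (-.0045,-.006,-.0065):
    r.move_l(tcp_for(g),vel=.01); f=fr(14); print(g,round(gap()*1000,2),"F",round(f[0]+1.08,2),round(f[1],2))
print(telemetry.current_t(),telemetry.current_opening())
p=telemetry.current_ee_pos(); m=mat(telemetry.current_tool_rot())
for c in("scene","top"):
    im=vision.snapshot(c)[:,:,::-1].copy(); cv2.imwrite(f"pics/f_{c}.png",im)
    k=proj(M,c)[0]; x0,y0=(k-[45,45]).astype(int); s=7
    cv2.imwrite(f"pics/fc_{c}.png",cv2.resize(im[y0:y0+85,x0:x0+90],None,fx=s,fy=s,interpolation=cv2.INTER_NEAREST))
print([(np.round(d["at"],4),d["score"]) for d in models.mark_of("tip","scene")],[(np.round(d["at"],4),d["score"]) for d in models.mark_of("loop","scene")])
E
```

```text
-0.0045 -4.5 F 1.69 0.48
-0.006 -6.0 F 2.28 0.47
-0.0065 -6.51 F 2.48 0.54
30.6583 0.020280130885399032
[] [(array([0.5097, 0.0034, 0.1217]), 0.89), (array([0.5141, 0.0012, 0.1486]), 0.37)]
```

View pics/fc_scene.png

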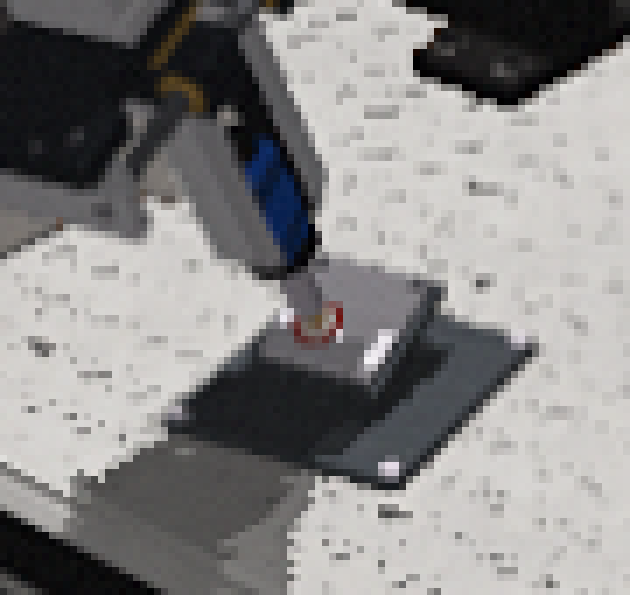

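View pics/f_scene.png

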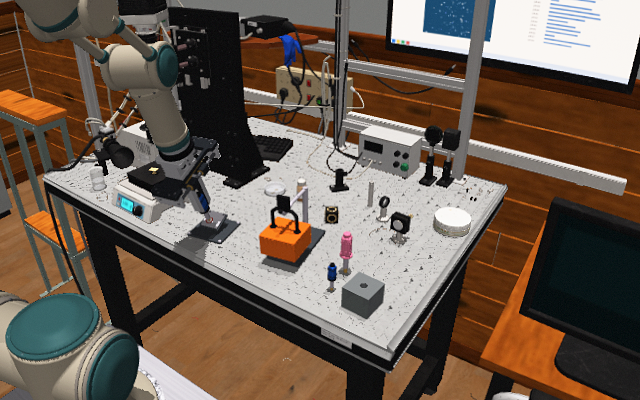

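The tip sits in the middle of the ring (crop (320,320)). Force of about 2.4 N and geometry of about 6 mm agree on half travel. The hood is still on the hook, so I'm handing in.

```bash
python3 - <<'E'
from press import *
r.hold(.5); print(fr(8)[0]+1.08,gap(),telemetry.current_t(),np.abs(telemetry.current_dq()).max())
r.sign_off()
E
```

```text
2.6126028596333293 -0.006503966237040193 31.6917 0.001447463205947639
the job is handed in; nothing more can be done
```

I hung the hood by its loop on the hook and let go. I then took the larger blue probe from its holder, pressed it onto the red dot, and handed the job in at about 31.7 s still holding it there.

**Hood:** in the last pictures it still hung on the hook. The network put the loop at about (0.510, 0.003, 0.122), a few mm from my estimate of the seat.

**Probe:**
- **Spring travel:** the force along the face normal read about 2.5–2.6 N after subtracting the free-air reading, which suggests 6–6.7 mm. The tool position gave 5.5–6.5 mm. Single force readings scattered by about 0.5 N.
- **Angle:** before contact the tool was within 0.1° of the normal I had worked out. I did not measure the angle again after pressing.
- **Position:** the tip showed in the middle of the ring in the scene picture. I did not look at the last top-camera picture.
- **Steadiness:** the arm was still at hand-in.

**Failed or disagreeing checks:** the network did not find the probe's tip in the last scene picture. In the last scene view the bystanders looked where they had been; I did not measure them.

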